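Chock the tubs in the catering tray

ROBOT

A 6-joint arm with a two-finger parallel gripper is mounted at the origin on the work surface. World frame = base frame: x ahead of the robot, y to its left, z up, the work surface at z = 0. Lengths are in m, angles in rad, forces in N, time in s.
With the tool pointing down it reaches from about 0.35 to 0.8 m from the base axis. Payload 7.3 kg.
Tool frame: the origin (TCP) lies midway between the tips of the shut fingers; the grasp point (between the pads) lies 19 mm behind it (hold_point_z is the distance from the TCP to the grasp point, in m); x points along the fingers, y is the direction in which the jaws open and shut, and the axes are right-handed (so a half turn about x gives the same grasp; the last joint's range is limited). The gripper opens to 85 mm and grips with 20 to 120 N. Pads are 22 mm wide; open, the fingers measure 114 mm over their backs; the gripper's body (76 mm by 85 mm) begins 54 mm behind the grasp point. The pads swing forward as they close: fully open they stand 13 mm farther back than shut.
Start: joints at [1.082, 0.342, 1.524, -0, 1.275, -0.146], TCP at [0.176, 0.494, 0.231] pointing down, gripper open.
Joint ranges: [-2.53, 2.53], [-0.77, 2.02], [0.04, 2.7], [-1, 4.14], [0.28, 2.66], [-3.11, 3.11]. Speed limits (rad/s): [2.57, 2.57, 3.14, 3.14, 3.14, 3.14].

INTERFACE

Orientations are given as [roll, pitch, yaw] about the fixed x, y, z axes, in that order (R = Rz(yaw) Ry(pitch) Rx(roll)).
In Python, from station import state, get_image, sign_off, hold_point_z gives the robot as it stands.
- The arm moves only by the tool servo_tool, never from a script. Its argument "rows" is text: rows parted by semicolons, each of 6 numbers parted by spaces: the shift along the tool's x, y, z normalised to -1 to 1, where 1 is 3 cm, then the turn, a rotation vector about the tool's x, y, z normalised to -1 to 1, where 1 is 0.12 rad. In form: dx dy dz wx wy wz; .... A call has 1 to 10 rows; each row shifts and turns the commanded pose from where the row before left it, along the tool's axes as they then stand; what a row does not reach is not made up. A row lasts 1/12 s, in which the tool goes at most 41.7 mm and 7.16 degrees, less where a joint would pass 70% of its speed; a pose out of reach is approached as far as the arm can. A call with a number of a shift or a turn outside -1 to 1 is refused whole. A call with a gripper value outside its range is refused whole. "claw" is the opening, from 0 (shut) to 1 (fully open), set as the call begins (left out, the last holds). The fingers move at their own pace and stop on an object; the grip force is fixed at half the most. Time passes only in rows, so rows that do not move let the fingers close. It gives the time, the measured TCP pose, the force and the opening at its end, in the units of the state.
- state(): the state, without advancing time (a new reading comes with each control period).
- get_image(name): name is "side" or "top" or "wrist"; returns a dict with "image" (480x640x3 uint8, red, green, blue), "vertical_fov" (degrees; the focal length in pixels is half the picture's height over the tangent of half this angle, whatever the lens; pixels are square), "cx", "cy" (the principal point, pixels), "k1" (the pictures are not rectified: a ray, as slopes to the right and down, at radius r is drawn at 1 + k1 r^2 times it, then the intrinsics apply), "xyz" and "attitude" of the camera in the world. Camera axes: x right, y up, looking along -z (the intrinsics and any distortion apply to the point x, -y, -z); pixel columns grow to the right and rows downward; lengths in m; the calibration is good to about 2 mm. A picture is of the moment at which its call begins. There is no depth.
- sign_off(): hands the job in, once; it reports no verdict.
The state is a dict: "time_s": time; "joint_positions": joint angles; "qvel": joint speeds; "joint_torque": joint torques, N m; "tool_pos": TCP position; "tcp_rot": TCP orientation; "force": force on the tool from outside, world axes, zero at the start; "moment": the same for the moment, N m; "grip_width": opening from 0.0 (shut) to 1.0 (fully open).
Only numpy, scipy, OpenCV 4.12 (cv2) and the standard library are available. Lean on these libraries where they do the work, as an engineer would, in place of code of your own. Each camera call takes 0.05 s, during which the arm holds its last target.

TASK

Each tub in the wooden delivery tray leaves a gap at one end of its bay. Fill each gap with the wooden block of the right thickness, the one that slides in snugly: lower each upright, rib up, until it stands fully down on the tray's floor, and let go. The thickest block on the counter fits neither gap and is not needed.

Things in the scene. Friction and masses are not known exactly. Their poses are not given: they have to be found in the camera images.
- thin_block_grip (a point): Thinnest of three pale wood blocks, upright on the counter (sizes in mm). Foot 60 long (x) x 28 thick (y) x 50 high, bottom edges bevelled 4 mm; on it, centred, a grip rib 60 (x) x 20 (y) x 50 high; 100 high in all. Point: rib's middle, 75 above the underside; z up. Grip the rib from above across its 20. About 100 g. 
- thick_block_grip (a point): Middle of three pale wood blocks, upright on the counter (sizes in mm). Foot 60 long (x) x 48 thick (y) x 50 high, bottom edges bevelled 4 mm; on it, centred, a grip rib 60 (x) x 20 (y) x 50 high; 100 high in all. Point: rib's middle, 75 above the underside; z up. Grip the rib from above across its 20. About 140 g. The third block, 68 thick, fits neither gap.
- long_tub_end (a point): Longer of two fixed lidded white tubs, one in each bay (either) of a wooden tray: 192 mm long (y) x 100 x 45 high. Bay 106 x 228 inside, floor 8 above counter, walls 40 above it, 6 thick. Point: foot of the tub's end at the gap, mid-width, on the bay floor. y points across the 36 wide gap to the bay's end wall; gap middle at y = 18 mm; z up.
- short_tub_end (a point): Shorter of two fixed lidded white tubs, one in each bay (either) of a wooden tray: 172 mm long (y) x 100 x 45 high. Bay 106 x 228 inside, floor 8 above counter, walls 40 above it, 6 thick. Point: foot of the tub's end at the gap, mid-width, on the bay floor. y points across the 56 wide gap to the bay's end wall; gap middle at y = 28 mm; z up.
There are look-alikes about, which are no part of the job. What is shaped like the part that bears thick_block_grip but blue, pink or red is not meant.

How it is judged:
By the outcome, as a careful person would: the job done as asked, in the order asked, and still so for the second after the job is handed in, with the robot touching nothing.
It also fails if it takes over 61 s, if anything falls off the work surface, if the arm or the gripper's body presses on something with over 40 N, if the wrist force passes 120 N, or if a joint passes its speed limit or range.

## Working session

There is one attempt and no reset: what is moved stays moved. The work goes in short steps, Python scripts to look and compute and a tool call to move; the robot and the scene stay as the last step left them, time stands still between calls to the robot, and variables do not carry over. Pictures are saved under pics/ and viewed, and the job is handed in when it is done.

Besides the shell and the picture viewer there is one more tool, called after "Emit:" as name(argument=value, ...), one argument or row to a line, values as JSON. servo_tool: Moves the arm, as the interface text tells. Its arguments: {"type":"object","properties":{"rows":{"type":"string"},"claw":{"type":"number"}},"required":["rows"]}

```bash
mkdir -p pics
python3 - <<'E'
from station import *
import cv2
print(state(), hold_point_z)
for n in ("side","top","wrist"):
    d=get_image(n); cv2.imwrite(f"pics/{n}0.png",d["image"][:,:,::-1]); print(n,{k:v for k,v in d.items() if k!="image"})
E
```

```text
{'time_s': 0.0, 'joint_positions': array([ 1.08197004e+00,  3.42740781e-01,  1.52504255e+00, -3.55447905e-05,
        1.27540632e+00, -1.46013101e-01]), 'qvel': array([ 0.00034461,  0.00141301, -0.00027714, -0.00022386, -0.00108295,
        0.00090891]), 'joint_torque': array([-4.48454603e-04, -4.33689308e+01, -2.46004111e+01, -2.59690323e-04,
        8.02477560e-03, -7.32697146e-06]), 'tool_pos': array([0.17627052, 0.49408185, 0.23060769]), 'tcp_rot': array([-1.69552969,  1.56919897, -2.03833251]), 'force': array([ 0.04356169,  0.02013395, -0.1187688 ]), 'moment': array([ 0.03751645, -0.02147611,  0.02674343]), 'grip_width': 0.9958056139547595} 0.0187
side {'vertical_fov': 57.70922669456791, 'cx': 310.7024915937429, 'cy': 245.16291653055882, 'k1': -0.07204483186518783, 'xyz': array([1.05517884, 0.24707254, 0.5922324 ]), 'attitude': array([0.88808855, 0.01159111, 1.70158435])}
top {'vertical_fov': 57.456308357261705, 'cx': 325.76606945091845, 'cy': 236.62722579481635, 'k1': -0.08103020608096721, 'xyz': array([0.37617281, 0.1717386 , 1.00984389]), 'attitude': array([ 0.08314391, -0.03611591, -1.57364133])}
wrist {'vertical_fov': 61.120596749907435, 'cx': 315.8204823852315, 'cy': 238.34790218819927, 'k1': -0.06538250792487724, 'xyz': array([0.10061209, 0.52110452, 0.37423251]), 'attitude': array([-0.31311733,  0.00280146,  1.22853653])}
```

View pics/top0.png

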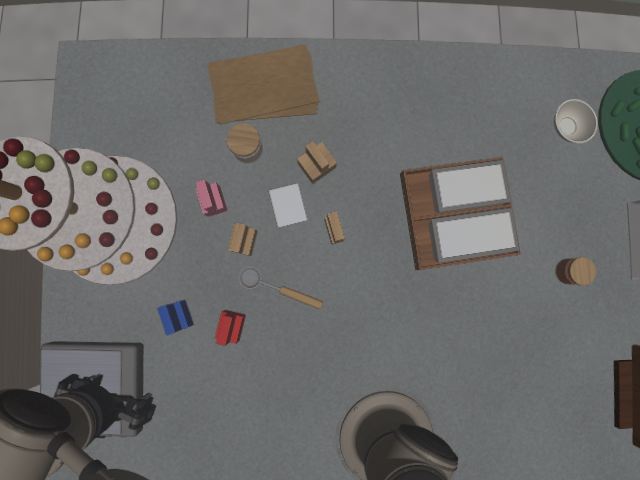

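View pics/side0.png

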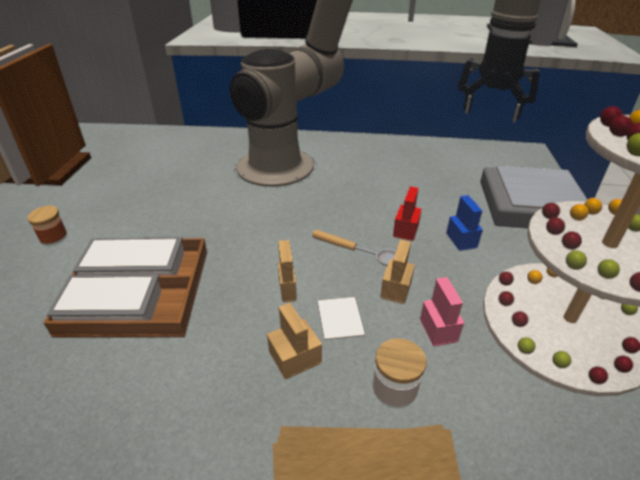

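View pics/wrist0.png

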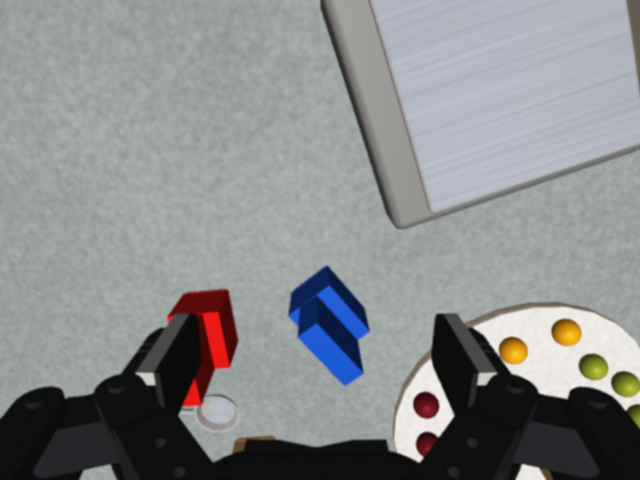

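```bash
cat > h.py <<'E'
import numpy as np, cv2
from scipy.spatial.transform import Rotation as R
def K(d):
    f=240/np.tan(np.radians(d["vertical_fov"])/2)
    return f
def ray(d,uv):
    uv=np.atleast_2d(np.array(uv,float)); f=K(d)
    p=(uv-[d["cx"],d["cy"]])/f
    # undistort: p=s*(1+k r^2)
    s=p.copy()
    for _ in range(20): s=p/(1+d["k1"]*(s**2).sum(1,keepdims=True))
    v=np.c_[s[:,0],-s[:,1],-np.ones(len(s))]
    return R.from_euler("xyz",d["attitude"]).apply(v)
def onplane(d,uv,z):
    v=ray(d,uv); c=np.array(d["xyz"]); t=(z-c[2])/v[:,2]
    return c+v*t[:,None]
def proj(d,P):
    P=np.atleast_2d(P); q=R.from_euler("xyz",d["attitude"]).inv().apply(P-np.array(d["xyz"]))
    s=np.c_[q[:,0]/-q[:,2],-q[:,1]/-q[:,2]]
    s=s*(1+d["k1"]*(s**2).sum(1,keepdims=True))
    return s*K(d)+[d["cx"],d["cy"]]
def tri(d1,u1,d2,u2):
    a=ray(d1,u1)[0];b=ray(d2,u2)[0];c1=np.array(d1["xyz"]);c2=np.array(d2["xyz"])
    t=np.linalg.lstsq(np.c_[a,-b],c2-c1,rcond=None)[0]
    p,q=c1+a*t[0],c2+b*t[1]
    return (p+q)/2,np.linalg.norm(p-q)
E
python3 - <<'E'
from h import *
im=cv2.imread("pics/top0.png"); 
def crop(im,x,y,w,h,s,n): cv2.imwrite(n,cv2.resize(im[y:y+h,x:x+w],None,fx=s,fy=s,interpolation=cv2.INTER_CUBIC))
crop(im,395,150,130,125,6 if 0 else 4.8,"pics/c_tray.png")
a=im[135:265,220:360]; crop(im,220,135,140,130,4.5,"pics/c_blk.png")
s=cv2.imread("pics/side0.png"); crop(s,255,235,170,145,4,"pics/c_side.png")
crop(s,40,225,180,120,4,"pics/c_sidetray.png")
E
```

```text
(no output)
```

View pics/c_tray.png

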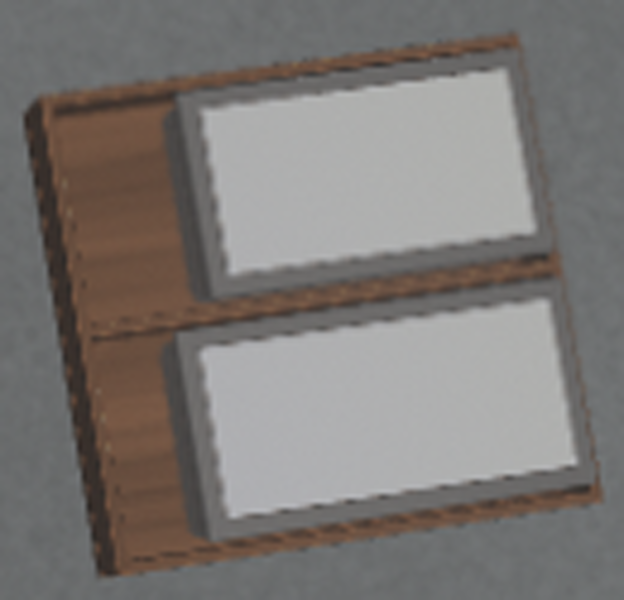

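View pics/c_blk.png

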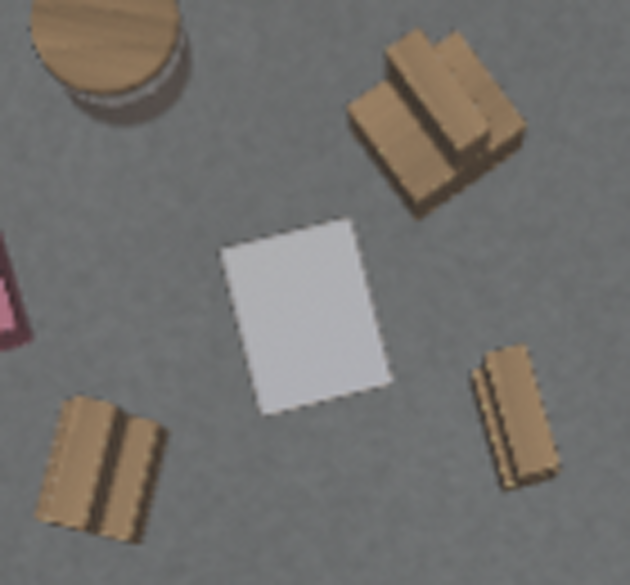

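View pics/c_side.png

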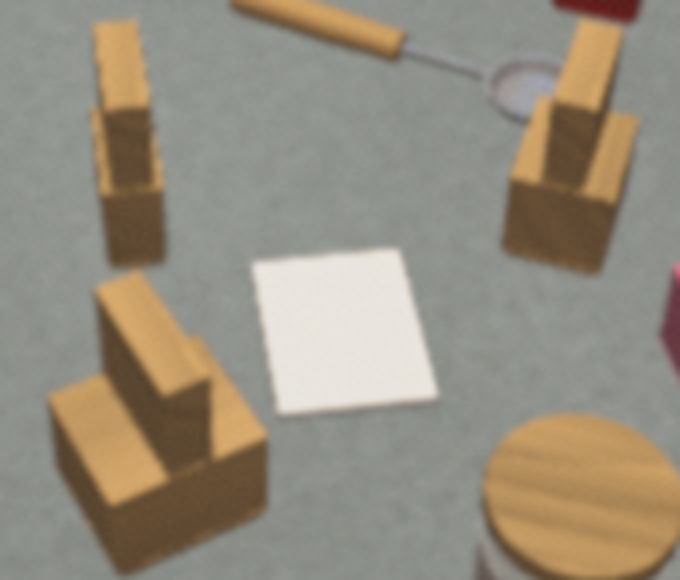

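View pics/c_sidetray.png

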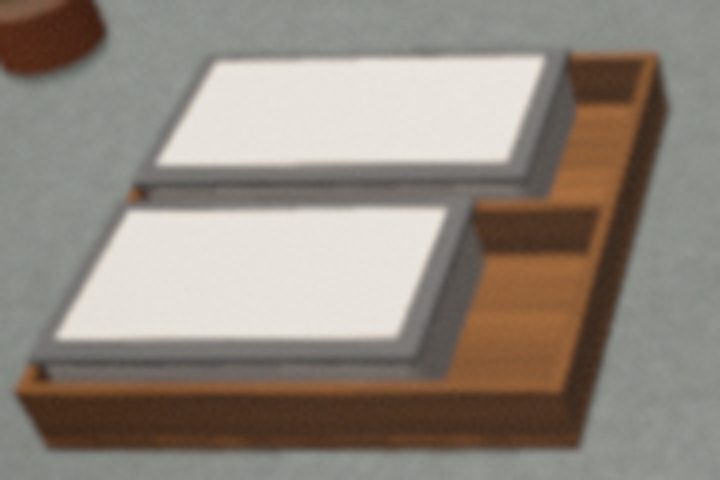

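```bash
cat > m.py <<'E'
from h import *
from station import get_image
import pickle
T=get_image("top");S=get_image("side")
pickle.dump((T,S),open("cams.pkl","wb"))
np.set_printoptions(precision=4,suppress=True)
def un(p,s,o): return (np.array(p,float)+.5)/s-.5+o
def show(n,P):
    P=P[:,:2]; print(n,"mean",P.mean(0)); 
    for i in range(len(P)):
        e=P[(i+1)%len(P)]-P[i]; print("  ",P[i],np.linalg.norm(e)*1e3,np.degrees(np.arctan2(e[1],e[0])))
show("thin side",onplane(S,un([(95,24),(138,20),(150,106),(106,108)],4,[255,235]),.1))
show("thin top",onplane(T,un([(485,350),(526,346),(557,468),(516,480)],4.5,[220,135]),.1))
show("mid side",onplane(S,un([(580,18),(622,24),(603,108),(553,100)],4,[255,235]),.1))
show("mid top R edge",onplane(T,un([(122,408),(92,527)],4.5,[220,135]),.1))
show("tray top",onplane(T,un([(45,98),(520,36),(602,492),(115,570)],4.8,[395,150]),.048))
show("tray side",onplane(S,un([(18,392),(567,392),(655,55)],4,[40,225]),.048))
show("tub short top",onplane(T,un([(178,93),(214,298)],4.8,[395,150]),.053))
show("tub long top",onplane(T,un([(178,342),(216,540)],4.8,[395,150]),.053))
show("tub short side",onplane(S,un([(418,360),(472,204)],4,[40,225]),.053))
show("tub long side",onplane(S,un([(524,184),(568,54)],4,[40,225]),.053))
E
python3 m.py
```

```text
thin side mean [0.4756 0.1195]
   [0.4496 0.1024] 19.635437020804414 105.21744645283478
   [0.4444 0.1213] 59.970401294154954 14.616875539375467
   [0.5025 0.1365] 18.868409089023256 -79.28733017651223
   [0.506  0.1179] 58.485471185699225 -164.5898330360935
thin top mean [0.4745 0.1184]
   [0.503  0.1351] 19.242969876586745 -84.25503640119463
   [0.5049 0.116 ] 58.8058919688136 -166.09630106702653
   [0.4478 0.1018] 19.88495281396759 106.29683836082572
   [0.4422 0.1209] 62.372477415940494 13.150967257663336
mid side mean [0.4502 0.3245]
   [0.4196 0.3211] 18.98039564090707 83.3307082669219
   [0.4218 0.3399] 60.292036343410714 -10.227195529260854
   [0.4811 0.3292] 21.39785440038016 -97.45389430405828
   [0.4784 0.308 ] 60.19851056227142 167.460320088341
mid top R edge mean [0.4481 0.3099]
   [0.4756 0.3033] 56.665602039678106 166.57885459853205
   [0.4205 0.3165] 56.665602039678106 -13.421145401467966
tray top mean [ 0.5137 -0.1721]
   [ 0.6073 -0.0405] 235.7191468332391 -81.80541999664106
   [ 0.6409 -0.2738] 222.06789559223952 -171.91212032562677
   [ 0.421 -0.305] 238.631455539
[... 196 characters left out ...]
3.9916707351295 -170.9559350685844
   [ 0.3961 -0.0666] 322.1243715309336 -38.10602606475916
tub short top mean [ 0.5606 -0.1101]
   [ 0.6092 -0.1029] 98.34429198269882 -171.55220340023428
   [ 0.5119 -0.1173] 98.34429198269882 8.447796599765722
tub long top mean [ 0.4452 -0.1076]
   [ 0.4912 -0.0997] 93.35088781026786 -170.25250777122156
   [ 0.3992 -0.1155] 93.35088781026786 9.74749222877847
tub short side mean [ 0.5659 -0.1053]
   [ 0.6129 -0.0977] 95.2020044546617 -170.79626930449308
   [ 0.5189 -0.1129] 95.2020044546617 9.203730695506922
tub long side mean [ 0.4547 -0.1012]
   [ 0.5029 -0.0939] 97.49820988466288 -171.4327063036099
   [ 0.4065 -0.1084] 97.49820988466288 8.567293696390106
```

```bash
cat > go.py <<'E'
from h import *
from station import state,get_image
import sys
np.set_printoptions(precision=4,suppress=True)
# usage go.py x y z jawdeg : shift after rotation
x,y,z,a=map(float,sys.argv[1:5])
s=state(); M=R.from_euler("xyz",s["tcp_rot"]).as_matrix(); p=np.array(s["tool_pos"])
print("p",p,"toolx",M[:,0],"tooly deg",np.degrees(np.arctan2(M[1,1],M[0,1])),"q6",s["joint_positions"][5],"t",s["time_s"],"w",s["grip_width"])
# choose target: tool x down, tool y along angle a or a+180
best=None
for aa in (a,a+180):
    c,sn=np.cos(np.radians(aa)),np.sin(np.radians(aa))
    X=np.array([0,0,-1.]);Y=np.array([c,sn,0]);Z=np.cross(X,Y)
    G=np.c_[X,Y,Z]; rv=R.from_matrix(M.T@G).as_rotvec()
    if best is None or np.linalg.norm(rv)<np.linalg.norm(best[0]): best=(rv,G)
rv,G=best
print("rotvec units",rv/.12, "shift units in target frame",G.T@(np.array([x,y,z])-p)/.03, "in current",M.T@(np.array([x,y,z])-p)/.03)
E
python3 go.py 0.475 0.119 0.2 104.2
python3 - <<'E'
from h import *
from station import *
s=state();M=R.from_euler("xyz",s["tcp_rot"]).as_matrix();d=get_image("wrist")
print(M.T@(d["xyz"]-s["tool_pos"]),M.T@R.from_euler("xyz",d["attitude"]).as_matrix())
E
```

```text
p [0.1763 0.4943 0.231 ] toolx [-0.0003 -0.0006 -1.    ] tooly deg 70.36176995784203 q6 -0.14601931377712798 t 0.25 w 0.9991305922320913
rotvec units [-4.9216 -0.0026  0.0049] shift units in target frame [  1.0334 -14.5708   6.5822] in current [ 1.037  -8.4367 13.5811]
[-0.14350935 -0.00023145 -0.08032543] [[ 1.45607020e-03  3.08248471e-01 -9.51304767e-01]
 [ 9.99998819e-01 -9.16262698e-04  1.23370758e-03]
 [-4.91356597e-04 -9.51305440e-01 -3.08249441e-01]]
```

Emit:
servo_tool(
  rows="0 0 0 -0.98 0 0;0 0 0 -0.98 0 0;0 0 0 -0.98 0 0;0 0 0 -0.98 0 0;0 0 0 -1 0 0",
  claw=1,
)

```text
time_s: 0.72
tool_pos: [0.1764, 0.4944, 0.2313]
tcp_rot: [-2.227, 1.571, -1.973]
force: [0.5, 0.4, -0.2]
grip_width: 0.999
```

Emit:
servo_tool(
  rows="0.06 -0.9 0.41 0 0 0;0.06 -0.9 0.41 0 0 0;0.06 -0.9 0.41 0 0 0;0.06 -0.9 0.41 0 0 0;0.06 -0.9 0.41 0 0 0;0.06 -0.9 0.41 0 0 0;0.06 -0.9 0.41 0 0 0;0.06 -0.9 0.41 0 0 0",
)

```text
time_s: 1.38
tool_pos: [0.3255, 0.308, 0.217]
tcp_rot: [0.492, 1.57, 0.74]
force: [0.8, -0.1, 1.1]
grip_width: 1.0
```

Emit:
servo_tool(
  rows="0.06 -0.9 0.41 0 0 0;0.06 -0.9 0.41 0 0 0;0.06 -0.9 0.41 0 0 0;0.06 -0.9 0.41 0 0 0;0.06 -0.9 0.41 0 0 0;0.06 -0.9 0.41 0 0 0;0.06 -0.9 0.41 0 0 0;0.06 -0.9 0.41 0 0 0;0 0 0 0 0 0;0 0 0 0 0 0",
)

```text
time_s: 2.22
tool_pos: [0.4735, 0.1228, 0.2021]
tcp_rot: [2.694, 1.57, 2.938]
force: [-0.8, 0.4, 0.8]
grip_width: 0.998
```

```bash
python3 go.py 0.475 0.119 0.2 104.2
cat > w.py <<'E'
from station import *
import cv2,sys,pickle
d=get_image("wrist");pickle.dump(d,open("w.pkl","wb"));cv2.imwrite(f"pics/{sys.argv[1]}.png",d["image"][:,:,::-1])
E
python3 w.py w1
```

```text
p [0.4735 0.1228 0.2021] toolx [-0.0008  0.0002 -1.    ] tooly deg 104.02243777722431 q6 -1.718793923679571 t 2.2167 w 0.9984258292872836
rotvec units [-0.0258 -0.0059 -0.0028] shift units in target frame [ 0.0703 -0.1358  0.0157] in current [ 0.0702 -0.1358  0.0162]
```

View pics/w1.png

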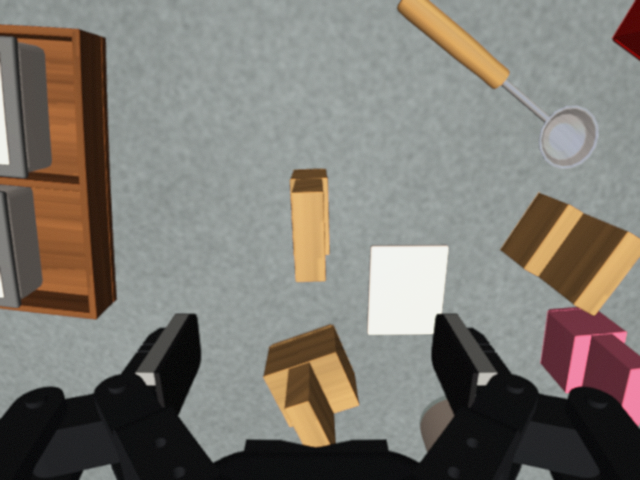

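Run:
```python
from h import *
w=cv2.imread("pics/w1.png")
cv2.imwrite("pics/c1.png",cv2.resize(w[155:295,260:360],None,fx=4,fy=4,interpolation=cv2.INTER_CUBIC))
cv2.imwrite("pics/c2.png",cv2.resize(w[10:330,0:130],None,fx=1.8,fy=1.8,interpolation=cv2.INTER_CUBIC))
```

```text
(no output)
```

View pics/c1.png

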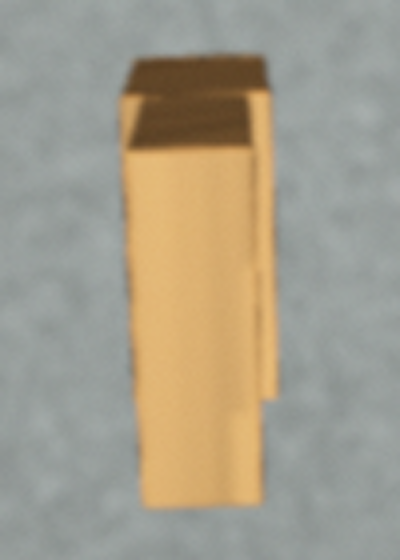

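View pics/c2.png

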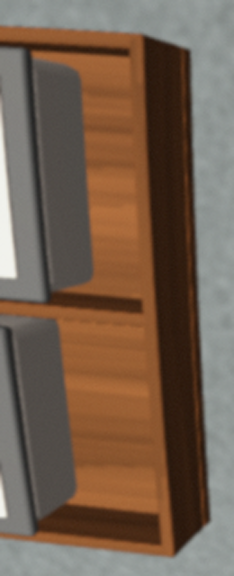

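Run:
```python
from h import *
import pickle
d=pickle.load(open("w.pkl","rb"));np.set_printoptions(precision=4,suppress=True)
def un(p,s,o): return (np.array(p,float)+.5)/s-.5+o
def show(n,P):
    P=P[:,:2]; print(n,"mean",P.mean(0)); 
    for i in range(len(P)):
        e=P[(i+1)%len(P)]-P[i]; print("  ",P[i],np.linalg.norm(e)*1e3,np.degrees(np.arctan2(e[1],e[0])))
show("thin",onplane(d,un([(128,149),(250,149),(262,505),(142,506)],4,[260,155]),.1))
show("tray rim outer end corners",onplane(d,un([(143,36),(174,555)],1.8,[0,10]),.048))
show("tub long lid corner",onplane(d,un([(27,46),(47,302)],1.8,[0,10]),.053))
show("tub short lid corner",onplane(d,un([(36,534),(8,326)],1.8,[0,10]),.053))
show("floor: tub long foot, wall foot",onplane(d,un([(93,280),(150,304)],1.8,[0,10]),.008))
```

```text
thin mean [0.4735 0.1184]
   [0.4471 0.1013] 18.702303709803985 104.04162841043268
   [0.4426 0.1194] 59.373167970977605 16.232245171975496
   [0.4996 0.136 ] 19.74118055173004 -75.40011350551939
   [0.5046 0.1169] 59.53486084873727 -164.7730553796272
tray rim outer end corners mean [ 0.4923 -0.051 ]
   [ 0.3825 -0.0669] 222.00834885291462 8.241392708831112
   [ 0.6022 -0.0351] 222.00834885291462 -171.7586072911689
tub long lid corner mean [ 0.4445 -0.1026]
   [ 0.3954 -0.1095] 99.20316802682227 8.047367717317771
   [ 0.4936 -0.0957] 99.20316802682227 -171.95263228268226
tub short lid corner mean [ 0.5567 -0.1057]
   [ 0.6053 -0.0987] 98.22757997728324 -171.86347886070538
   [ 0.5081 -0.1126] 98.22757997728324 8.136521139294636
floor: tub long foot, wall foot mean [ 0.4952 -0.0898]
   [ 0.4927 -0.104 ] 28.919177902773374 80.03050201188493
   [ 0.4977 -0.0755] 28.919177902773374 -99.96949798811507
```

```bash
python3 go.py 0.474 0.1185 0.056 105
```

```text
p [0.4729 0.1237 0.2022] toolx [-0.0009  0.0003 -1.    ] tooly deg 104.11019873415884 q6 -1.7185540074910926 t 2.2667 w 0.9975589396968857
rotvec units [-0.1294 -0.0067 -0.0045] shift units in target frame [ 4.8744 -0.1776 -0.0095] in current [ 4.8743 -0.1803 -0.0028]
```

Emit:
servo_tool(
  rows="0.2 -0.17 0 -0.13 0 0;0.78 0 0 0 0 0;0.78 0 0 0 0 0;0.78 0 0 0 0 0;0.78 0 0 0 0 0;0.78 0 0 0 0 0;0.7 0 0 0 0 0;0 0 0 0 0 0;0 0 0 0 0 0",
)

```text
time_s: 3.02
tool_pos: [0.4733, 0.1199, 0.0583]
tcp_rot: [2.87, 1.569, 3.134]
force: [0.0, 1.0, -0.1]
grip_width: 0.994
```

Emit:
servo_tool(
  rows="0 0 0 0 0 0;0 0 0 0 0 0;0 0 0 0 0 0;0 0 0 0 0 0;0 0 0 0 0 0;0 0 0 0 0 0",
  claw=0,
)

```text
time_s: 3.52
tool_pos: [0.4748, 0.119, 0.0591]
tcp_rot: [-0.087, 1.569, 0.176]
force: [0.6, -0.7, 3.7]
grip_width: 0.23
```

Emit:
servo_tool(
  rows="-0.5 0 0 0 0 0;-0.9 0 0 0 0 0;-0.9 0 0 0 0 0;-0.9 0 0 0 0 0;-0.9 0 0 0.5 0 0;-0.9 0 0 0.5 0 0;0 0 0 0 0 0",
)

```text
time_s: 4.1
tool_pos: [0.4768, 0.1192, 0.2137]
tcp_rot: [-0.046, 1.561, 0.095]
force: [0.7, -0.3, -0.2]
grip_width: 0.23
```

```bash
python3 go.py 0.47 0.01 0.21 98.2
```

```text
p [0.4768 0.1192 0.2137] toolx [ 0.0095  0.0009 -1.    ] tooly deg 98.03834244462577 q6 -1.6223607181455266 t 4.1 w 0.22984890912557762
rotvec units [-0.0235  0.079   0.0037] shift units in target frame [ 0.1227 -3.5687 -0.7449] in current [ 0.1172 -3.5707 -0.736 ]
```

Emit:
servo_tool(
  rows="0.02 -0.71 -0.15 0 0 0;0.02 -0.71 -0.15 0 0 0;0.02 -0.71 -0.15 0 0 0;0.02 -0.71 -0.15 0 0 0;0.02 -0.71 -0.15 0 0 0;0 0 0 0 0 0;0 0 0 0 0 0;0 0 0 0 0 0",
)

```text
time_s: 4.77
tool_pos: [0.4671, 0.0106, 0.2051]
tcp_rot: [2.267, 1.57, 2.409]
force: [-0.2, -0.4, -0.9]
grip_width: 0.224
```

```bash
python3 go.py 0.47 0.01 0.21 98.2;python3 w.py w2
```

```text
p [0.4671 0.0106 0.2051] toolx [-0.0006  0.0005 -1.    ] tooly deg 98.18860790436587 q6 -1.8557592095081128 t 4.7667 w 0.22381129563323846
rotvec units [-0.0017 -0.0044 -0.0052] shift units in target frame [-0.162  -0.0339  0.0922] in current [-0.162  -0.0338  0.0921]
```

View pics/w2.png

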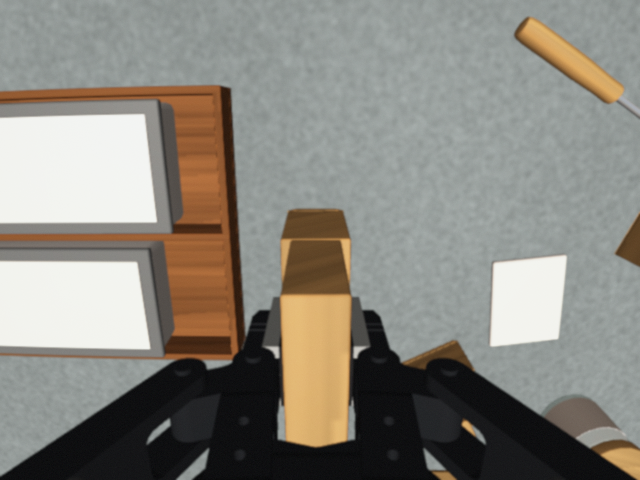

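Run:
```python
from h import *
w=cv2.imread("pics/w2.png")
cv2.imwrite("pics/c3.png",cv2.resize(w[75:225,130:260],None,fx=4,fy=4,interpolation=cv2.INTER_CUBIC))
cv2.imwrite("pics/c4.png",cv2.resize(w[220:370,130:260],None,fx=4,fy=4,interpolation=cv2.INTER_CUBIC))
```

```text
(no output)
```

View pics/c3.png

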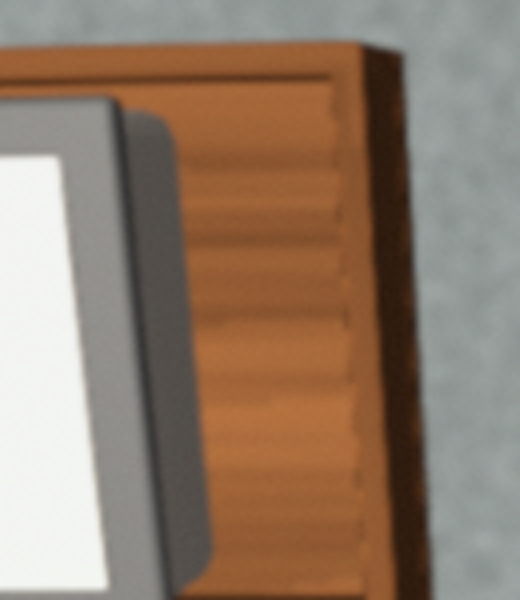

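View pics/c4.png

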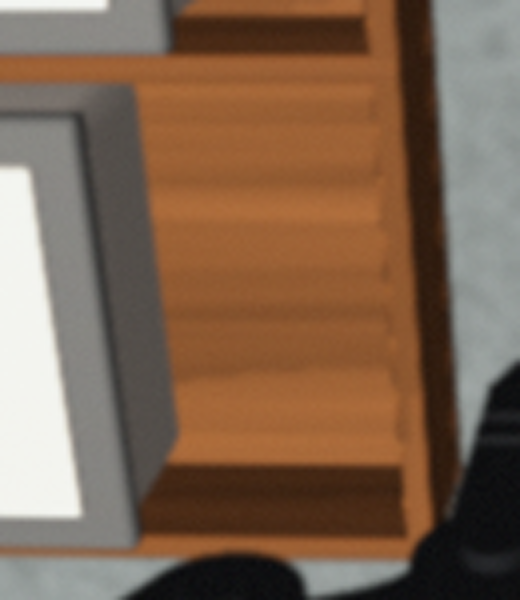

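```bash
cat > m2.py <<'E'
from h import *
import pickle
d=pickle.load(open("w.pkl","rb"));np.set_printoptions(precision=4,suppress=True)
def un(p,s,o): return (np.array(p,float)+.5)/s-.5+o
A=[130,75];B=[130,220]
pts={}
pts["rim out"]=onplane(d,np.r_[un([(362,43),(398,600)],4,A),un([(400,60)],4,B)],.048)
pts["rim in"]=onplane(d,np.r_[un([(335,80),(368,596)],4,A),un([(374,85),(405,530)],4,B)],.048)
pts["long lid"]=onplane(d,np.r_[un([(120,98)],4,A),un([(168,52)],4,B)],.053)
pts["short lid"]=onplane(d,un([(78,112),(137,548)],4,B),.053)
pts["long foot"]=onplane(d,un([(180,150),(213,540)],4,A),.008)
pts["short foot"]=onplane(d,un([(177,435)],4,B),.008)
pts["block foot bevel top?"]=onplane(d,[[282,240],[350,238]],.2051+.0187-.075+.05)
pts["midwall far/near"]=onplane(d,un([(60,56),(60,83)],4,B),.048)
pts["near wall out/in"]=onplane(d,un([(200,44),(200,79)],4,A),.048)
a=np.radians(8.2);ex=np.array([np.cos(a),np.sin(a)]);ey=np.array([-np.sin(a),np.cos(a)])
for k,P in pts.items(): print(k,P[:,:2].tolist() and P[:,:2].round(4).tolist(),"u",(P[:,:2]@ex).round(4),"v",(P[:,:2]@ey).round(4))
E
python3 m2.py
```

```text
rim out [[0.3817, -0.0694], [0.4823, -0.0546], [0.4903, -0.0536]] u [0.3679 0.4695 0.4776] v [-0.1231 -0.1228 -0.123 ]
rim in [[0.3885, -0.0736], [0.4823, -0.0604], [0.4961, -0.0582], [0.5962, -0.0446]] u [0.3741 0.4687 0.4827 0.5838] v [-0.1283 -0.1286 -0.1284 -0.1292]
long lid [[0.3964, -0.1099], [0.4934, -0.0972]] u [0.3767 0.4745] v [-0.1653 -0.1666]
short lid [[0.5082, -0.1145], [0.6063, -0.1008]] u [0.4867 0.5857] v [-0.1858 -0.1863]
long foot [[0.4064, -0.1138], [0.4871, -0.1029]] u [0.386  0.4674] v [-0.1706 -0.1713]
short foot [[0.6059, -0.1069]] u [0.5845] v [-0.1923]
block foot bevel top? [[0.4381, -0.0066], [0.4335, 0.0194]] u [0.4326 0.4318] v [-0.069  -0.0427]
midwall far/near [[0.4991, -0.1202], [0.5047, -0.1201]] u [0.4768 0.4824] v [-0.1901 -0.1909]
near wall out/in [[0.3856, -0.0979], [0.3915, -0.0975]] u [0.3677 0.3736] v [-0.1519 -0.1524]
```

```bash
cat > tgt.py <<'E'
import numpy as np,sys
a=np.radians(8.2);u,v=map(float,sys.argv[1:3])
print(u*np.cos(a)-v*np.sin(a),u*np.sin(a)+v*np.cos(a))
E
python3 tgt.py .4255 -.147; python3 tgt.py .533 -.157;python3 go.py $(python3 tgt.py .4255 -.147) 0.12 98.2
```

```text
0.4421162395059744 -0.08480849465174978
0.5499434736656169 -0.07937364658748518
p [0.4672 0.0109 0.2053] toolx [-0.0003  0.0004 -1.    ] tooly deg 98.2347708297407 q6 -1.8558328836618097 t 4.8167 w 0.22390193110960468
rotvec units [ 0.0051 -0.0023 -0.004 ] shift units in target frame [ 2.8424 -3.0386 -1.2823] in current [ 2.8413 -3.0392 -1.2834]
```

Emit:
servo_tool(
  rows="0 -0.76 -0.32 0 0 0;0 -0.76 -0.32 0 0 0;0 -0.76 -0.32 0 0 0;0 -0.76 -0.32 0 0 0;0.7 0 0 0 0 0;0.7 0 0 0 0 0;0.7 0 0 0 0 0;0.7 0 0 0 0 0;0 0 0 0 0 0;0 0 0 0 0 0",
)

```text
time_s: 5.65
tool_pos: [0.442, -0.0846, 0.1211]
tcp_rot: [2.544, 1.568, 2.689]
force: [0.2, -0.1, -0.5]
grip_width: 0.223
```

```bash
python3 go.py $(python3 tgt.py .4255 -.147) 0.067 98.2; python3 w.py w3
python3 - <<'E'
from station import *
import cv2
for n in("side","top"):
    d=get_image(n)["image"][:,:,::-1]
    d=d[215:350,40:240] if n=="side" else d[140:280,390:530]
    cv2.imwrite(f"pics/{n}3.png",cv2.resize(d,None,fx=3.5,fy=3.5,interpolation=cv2.INTER_CUBIC))
E
```

```text
p [ 0.442  -0.0846  0.1211] toolx [-0.0021  0.001  -1.    ] tooly deg 98.27520058222451 q6 -2.0751515779148604 t 5.65 w 0.22320881521427005
rotvec units [ 0.0109 -0.0159 -0.0108] shift units in target frame [ 1.8033 -0.0091  0.0028] in current [ 1.8032 -0.0114  0.0062]
```

View pics/w3.png

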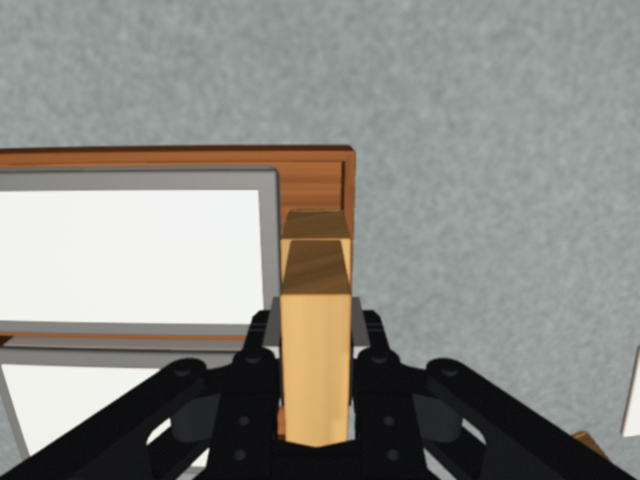

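View pics/side3.png

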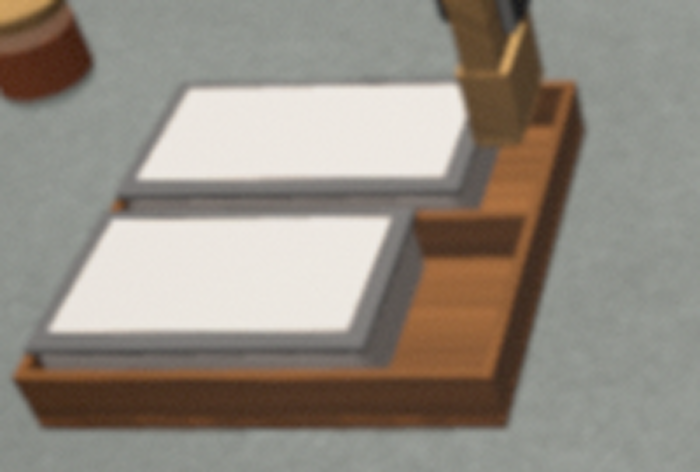

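Run:
```python
from h import *
w=cv2.imread("pics/w3.png")
cv2.imwrite("pics/c5.png",cv2.resize(w[140:260,260:370],None,fx=5,fy=5,interpolation=cv2.INTER_CUBIC))
```

```text
(no output)
```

View pics/c5.png

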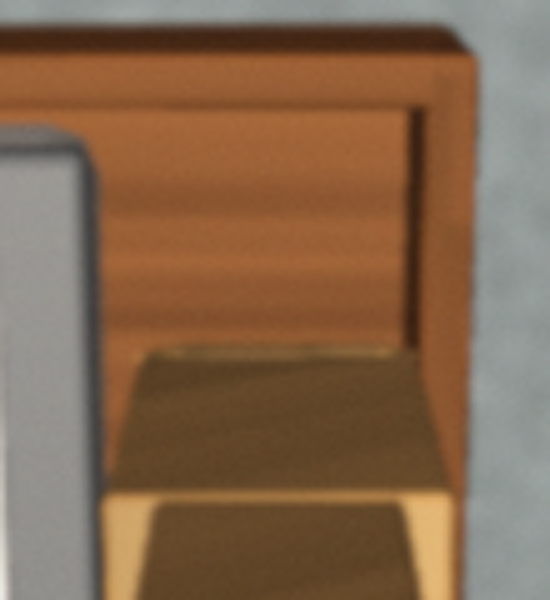

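Emit:
servo_tool(
  rows="0 -0.06 0 0 0 0;0.3 0 0 0 0 0;0.4 0 0 0 0 0;0.4 0 0 0 0 0;0.3 0 0 0 0 0;0.3 0 0 0 0 0;0 0 0 0 0 0;0 0 0 0 0 0",
)

```text
time_s: 6.47
tool_pos: [0.4424, -0.0872, 0.0701]
tcp_rot: [2.531, 1.57, 2.674]
force: [-0.4, -0.2, -1.2]
grip_width: 0.223
```

Emit:
servo_tool(
  rows="0.05 0 0 0 0 0;0.05 0 0 0 0 0;0 0 0 0 0 0;0 0 0 0 0 0",
)

```text
time_s: 6.8
tool_pos: [0.4427, -0.0872, 0.0677]
tcp_rot: [-0.321, 1.57, -0.178]
force: [0.0, 0.6, -0.8]
grip_width: 0.225
```

Emit:
servo_tool(
  rows="0.04 0 0 0 0 0;0 0 0 0 0 0;0 0 0 0 0 0",
)

```text
time_s: 7.05
tool_pos: [0.4429, -0.0873, 0.0671]
tcp_rot: [-0.447, 1.57, -0.304]
force: [-1.7, 0.5, 8.0]
grip_width: 0.226
```

Emit:
servo_tool(
  rows="0 0 0 0 0 0;0 0 0 0 0 0;0 0 0 0 0 0;0 0 0 0 0 0;0 0 0 0 0 0;0 0 0 0 0 0",
  claw=1,
)

```text
time_s: 7.55
tool_pos: [0.4425, -0.0872, 0.0662]
tcp_rot: [2.173, 1.571, 2.317]
force: [0.1, 0.2, -0.5]
grip_width: 0.997
```

Emit:
servo_tool(
  rows="-0.5 0 0 0 0 0;-0.9 0 0 0 0 0;-0.9 0 0 0 0 0;-0.9 0 0 0 0 0;-0.9 0 0 0 0 0;0 0 0 0 0 0",
)

```text
time_s: 8.05
tool_pos: [0.445, -0.0881, 0.194]
tcp_rot: [-0.495, 1.562, -0.351]
force: [1.4, -0.5, 0.1]
grip_width: 0.995
```

```bash
python3 go.py 0.4505 0.324 0.2 78; python3 w.py w4
python3 - <<'E'
from station import *
import cv2
for n in("side","top"):
    d=get_image(n)["image"][:,:,::-1]
    d=d[215:350,40:240] if n=="side" else d[140:280,390:530]
    cv2.imwrite(f"pics/{n}4.png",cv2.resize(d,None,fx=3.5,fy=3.5,interpolation=cv2.INTER_CUBIC))
E
```

```text
p [ 0.445  -0.0881  0.194 ] toolx [ 0.0085 -0.0031 -1.    ] tooly deg 98.21148699890084 q6 -2.078867209375028 t 8.05 w 0.9948541051836765
rotvec units [2.9398 0.0724 0.0238] shift units in target frame [-0.1992 13.4736 -2.6779] in current [-0.2406 13.5681  2.1439]
```

View pics/w4.png

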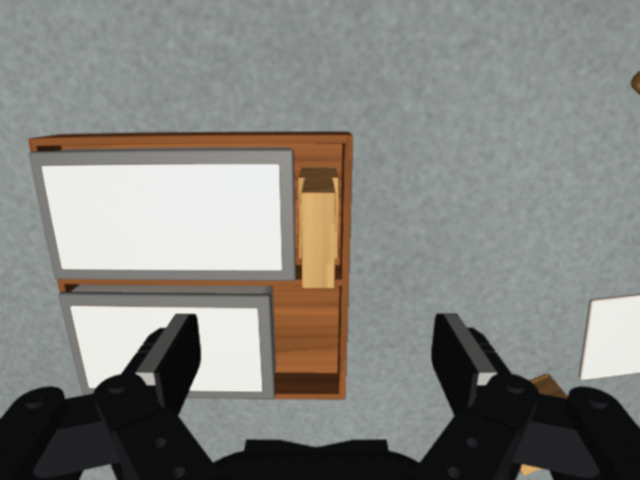

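View pics/side4.png

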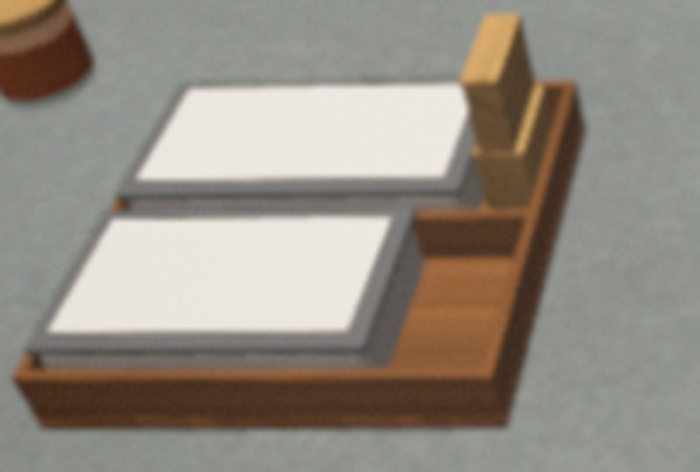

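Emit:
servo_tool(
  rows="0 0 0 0.98 0 0;0 0 0 0.98 0 0;0 0 0 0.98 0 0;-0.02 0.9 -0.18 0 0 0;-0.02 0.9 -0.18 0 0 0;-0.02 0.9 -0.18 0 0 0;-0.02 0.9 -0.18 0 0 0;-0.02 0.9 -0.18 0 0 0",
)

```text
time_s: 8.87
tool_pos: [0.4432, 0.0517, 0.1907]
tcp_rot: [-3.02, 1.567, 3.053]
force: [0.8, -0.1, 0.5]
grip_width: 0.998
```

Emit:
servo_tool(
  rows="-0.02 0.9 -0.18 0 0 0;-0.02 0.9 -0.18 0 0 0;-0.02 0.9 -0.18 0 0 0;-0.02 0.9 -0.18 0 0 0;-0.02 0.9 -0.18 0 0 0;-0.02 0.9 -0.18 0 0 0;-0.02 0.9 -0.18 0 0 0;-0.02 0.9 -0.18 0 0 0;-0.02 0.9 -0.18 0 0 0;-0.02 0.9 -0.18 0 0 0",
)

```text
time_s: 9.7
tool_pos: [0.4467, 0.3268, 0.1963]
tcp_rot: [-2.446, 1.567, -2.655]
force: [1.3, -0.5, -0.1]
grip_width: 1.001
```

Emit:
servo_tool(
  rows="0 0 0 0 0 0;0 0 0 0 0 0;0 0 0 0 0 0",
)

```text
time_s: 9.95
tool_pos: [0.4469, 0.325, 0.1968]
tcp_rot: [-2.327, 1.568, -2.536]
force: [-0.3, -0.3, 0.5]
grip_width: 1.003
```

```bash
python3 go.py 0.4505 0.324 0.2 78; python3 w.py w5
python3 - <<'E'
from h import *
w=cv2.imread("pics/w5.png")
cv2.imwrite("pics/c6.png",cv2.resize(w[140:300,240:400],None,fx=3.5,fy=3.5,interpolation=cv2.INTER_CUBIC))
E
```

```text
p [0.4469 0.325  0.1968] toolx [-0.0026 -0.0018 -1.    ] tooly deg 78.0094755088484 q6 -0.8712133139838262 t 9.95 w 1.0029731606414307
rotvec units [ 0.0014 -0.0179  0.019 ] shift units in target frame [-0.1062 -0.0069  0.1225] in current [-0.1064 -0.0071  0.1223]
```

View pics/w5.png

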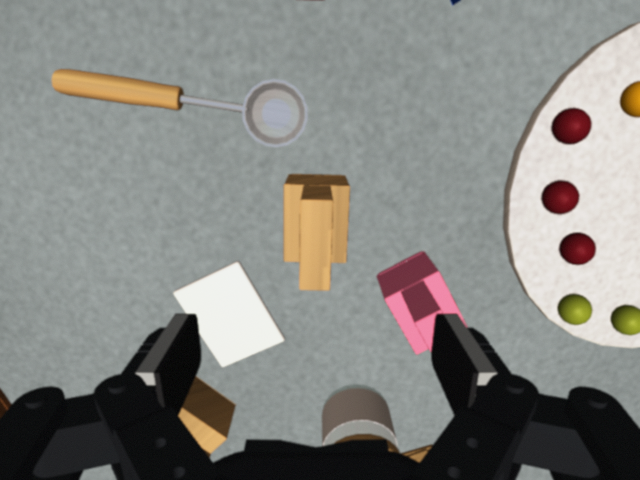

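View pics/c6.png

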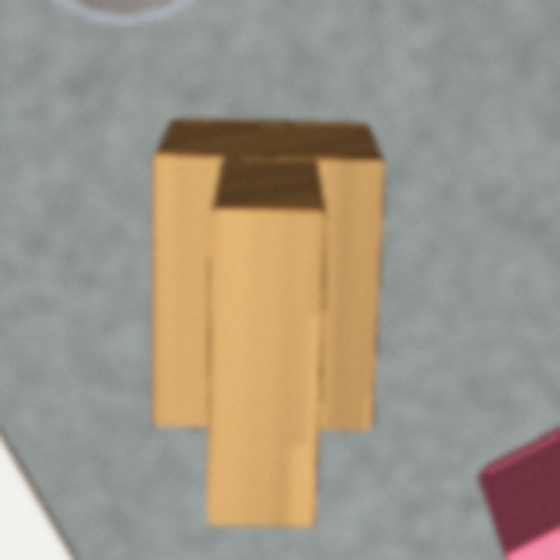

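Run:
```python
from h import *
import pickle
d=pickle.load(open("w.pkl","rb"));np.set_printoptions(precision=4,suppress=True)
P=onplane(d,(np.array([(215,208),(323,209),(316,526),(208,524)])+.5)/3.5-.5+[240,140],.1)[:,:2]
c=P.mean(0);print(c,[(np.linalg.norm(b-a).round(4),np.degrees(np.arctan2(*(b-a)[::-1])).round(1)) for a,b in zip(P,np.roll(P,-1,0))])
a=np.radians(78);Y=np.array([np.cos(a),np.sin(a)]);Z=np.array([Y[1],-Y[0]])
for uv,z in [((402,295),.1),((427,282),.1),((416,353),.1),((377,275),.05),((425,252),.05)]:
    q=onplane(d,[uv],z)[0,:2]-c; print(uv,z,"jaw",q@Y,"toolz",q@Z)
```

```text
[0.449  0.3237] [(np.float64(0.0186), np.float64(77.5)), (np.float64(0.0599), np.float64(-12.5)), (np.float64(0.02), np.float64(-103.0)), (np.float64(0.0597), np.float64(166.2))]
(402, 295) 0.1 jaw 0.056524808519966024 toolz 0.033679658333581594
(427, 282) 0.1 jaw 0.0721601509270625 toolz 0.02445124408523094
(416, 353) 0.1 jaw 0.06939088885428717 toolz 0.07787760949362767
(377, 275) 0.05 jaw 0.0474439932926394 toolz 0.04071917222913424
(425, 252) 0.05 jaw 0.08323976428927406 toolz 0.021767419727641436
```

```bash
python3 go.py 0.449 0.3237 0.0575 77.2
```

```text
p [0.4472 0.3247 0.1972] toolx [-0.002  -0.0014 -1.    ] tooly deg 77.95796624003002 q6 -0.8710642953064599 t 10.0 w 0.9975234491163776
rotvec units [ 0.1102 -0.0135  0.0146] shift units in target frame [ 4.6577 -0.0186  0.0656] in current [ 4.6577 -0.0114  0.0729]
```

Emit:
servo_tool(
  rows="0.2 -0.02 0.07 0.1 0 0;0.78 0 0 0 0 0;0.78 0 0 0 0 0;0.78 0 0 0 0 0;0.78 0 0 0 0 0;0.78 0 0 0 0 0;0.56 0 0 0 0 0;0 0 0 0 0 0;0 0 0 0 0 0",
  claw=0.6,
)

```text
time_s: 10.75
tool_pos: [0.4493, 0.3237, 0.0579]
tcp_rot: [-2.403, 1.569, -2.626]
force: [0.2, -0.2, 0.5]
grip_width: 0.6
```

Emit:
servo_tool(
  rows="0 0 0 0 0 0;0 0 0 0 0 0;0 0 0 0 0 0;0 0 0 0 0 0;0 0 0 0 0 0;0 0 0 0 0 0",
  claw=0,
)

```text
time_s: 11.25
tool_pos: [0.4504, 0.325, 0.0599]
tcp_rot: [0.601, 1.568, 0.38]
force: [0.2, -2.6, 5.9]
grip_width: 0.228
```

Emit:
servo_tool(
  rows="-0.5 0 0 0 0 0;-0.9 0 0 0 0 0;-0.9 0 0 0 0 0;-0.9 0 0 0 0 0;-0.9 0 0 0 0 0;-0.9 0 0 0 0 0;0 0 0 0 0 0;0 0 0 0 0 0",
)

```text
time_s: 11.92
tool_pos: [0.45, 0.3251, 0.21]
tcp_rot: [0.75, 1.567, 0.529]
force: [-0.2, -0.4, -2.4]
grip_width: 0.231
```

```bash
python3 go.py 0.55 0.02 0.21 98.2
```

```text
p [0.45   0.3251 0.21  ] toolx [ 0.003   0.0017 -1.    ] tooly deg 77.31439966005243 q6 -0.8618534965115335 t 11.9167 w 0.2311579198668141
rotvec units [-3.0377  0.0245 -0.0156] shift units in target frame [  0.0002 -10.5429   1.8498] in current [-0.0076 -9.1907  5.4868]
```

Emit:
servo_tool(
  rows="0 0 0 -0.76 0 0;0 0 0 -0.76 0 0;0 0 0 -0.76 0 0;0 0 0 -0.76 0 0;0 -0.88 0.15 0 0 0;0 -0.88 0.15 0 0 0;0 -0.88 0.15 0 0 0;0 -0.88 0.15 0 0 0;0 -0.88 0.15 0 0 0;0 -0.88 0.15 0 0 0",
)

```text
time_s: 12.75
tool_pos: [0.4981, 0.1705, 0.2067]
tcp_rot: [3.141, 1.567, -2.998]
force: [0.7, 0.6, -1.8]
grip_width: 0.225
```

Emit:
servo_tool(
  rows="0 -0.88 0.15 0 0 0;0 -0.88 0.15 0 0 0;0 -0.88 0.15 0 0 0;0 -0.88 0.15 0 0 0;0 -0.88 0.15 0 0 0;0 -0.88 0.15 0 0 0;0 0 0 0 0 0;0 0 0 0 0 0;0 0 0 0 0 0",
)

```text
time_s: 13.5
tool_pos: [0.5473, 0.0193, 0.2072]
tcp_rot: [2.698, 1.568, 2.841]
force: [0.3, 0.2, -1.2]
grip_width: 0.229
```

```bash
python3 go.py 0.55 -0.0795 0.21 98.2; python3 w.py w6
python3 - <<'E'
from h import *
w=cv2.imread("pics/w6.png")
cv2.imwrite("pics/c7.png",cv2.resize(w[75:345,130:360],None,fx=2.2,fy=2.2,interpolation=cv2.INTER_CUBIC))
E
```

```text
p [0.5473 0.0193 0.2072] toolx [-0.0027  0.0008 -1.    ] tooly deg 98.18293286791909 q6 -1.8187552101778384 t 13.5 w 0.22938041977821294
rotvec units [-0.0025 -0.0214 -0.0102] shift units in target frame [-0.0931 -3.2739 -0.3817] in current [-0.0961 -3.2739 -0.381 ]
```

View pics/w6.png

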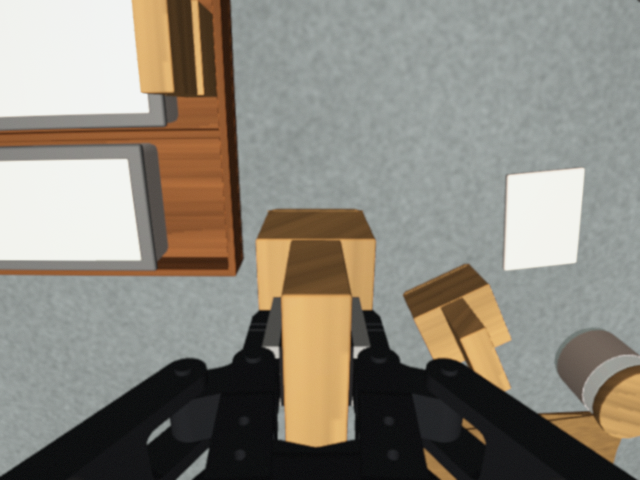

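```bash
python3 go.py $(python3 tgt.py .535 -.159) 0.125 98.2
```

```text
p [0.5474 0.0198 0.2076] toolx [-0.002   0.0007 -1.    ] tooly deg 98.2366784287791 q6 -1.8188112319819574 t 13.55 w 0.22812558532564756
rotvec units [ 0.0053 -0.016  -0.0082] shift units in target frame [ 2.7519 -3.35   -0.3214] in current [ 2.7492 -3.3525 -0.3183]
```

Emit:
servo_tool(
  rows="0 -0.84 -0.08 0 0 0;0 -0.84 -0.08 0 0 0;0 -0.84 -0.08 0 0 0;0 -0.83 -0.08 0 0 0;0.68 0 0 0 0 0;0.68 0 0 0 0 0;0.68 0 0 0 0 0;0.68 0 0 0 0 0;0 0 0 0 0 0;0 0 0 0 0 0",
)

```text
time_s: 14.38
tool_pos: [0.5524, -0.0807, 0.1263]
tcp_rot: [2.63, 1.568, 2.774]
force: [-0.7, 0.2, -1.3]
grip_width: 0.229
```

```bash
python3 go.py $(python3 tgt.py .535 -.159) 0.0686 98.2; python3 w.py w7
python3 - <<'E'
from h import *
from station import *
w=cv2.imread("pics/w7.png")
cv2.imwrite("pics/c8.png",cv2.resize(w[110:260,230:390],None,fx=4,fy=4,interpolation=cv2.INTER_CUBIC))
d=get_image("side")["image"][190:350,40:240,::-1]
cv2.imwrite("pics/side7.png",cv2.resize(d,None,fx=3.5,fy=3.5,interpolation=cv2.INTER_CUBIC))
E
```

```text
p [ 0.5524 -0.0807  0.1263] toolx [-0.0025  0.001  -1.    ] tooly deg 98.28532330687041 q6 -1.9980207669497223 t 14.3833 w 0.22854328336477017
rotvec units [ 0.0124 -0.0194 -0.0109] shift units in target frame [ 1.9221 -0.0113 -0.0073] in current [ 1.9221 -0.0138 -0.0028]
```

View pics/c8.png

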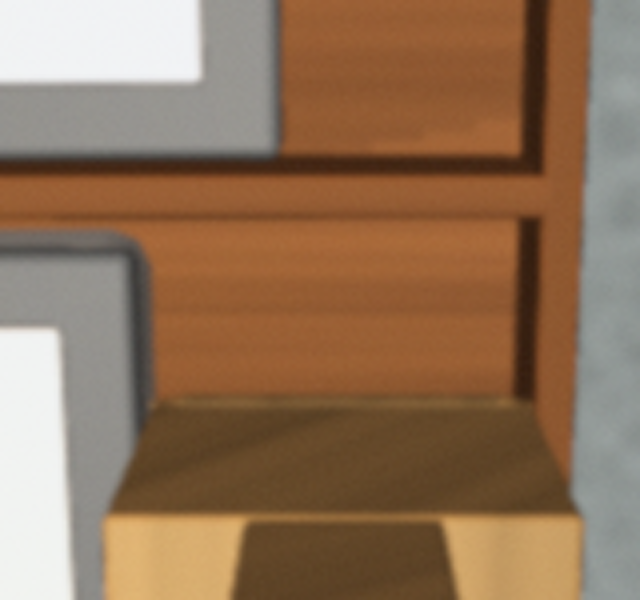

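View pics/side7.png

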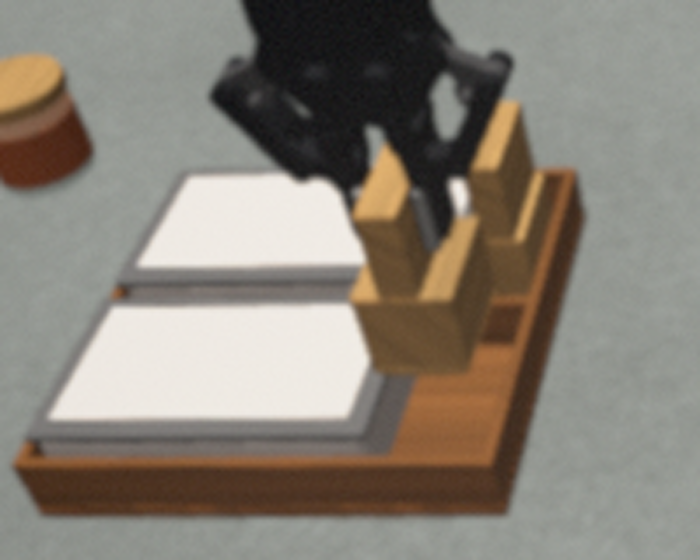

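Emit:
servo_tool(
  rows="0 -0.03 0 0 0 0;0.3 0 0 0 0 0;0.4 0 0 0 0 0;0.4 0 0 0 0 0;0.4 0 0 0 0 0;0.3 0 0 0 0 0;0 0 0 0 0 0;0 0 0 0 0 0",
)

```text
time_s: 15.15
tool_pos: [0.5531, -0.0828, 0.0727]
tcp_rot: [2.526, 1.57, 2.67]
force: [0.3, 0.2, -0.9]
grip_width: 0.224
```

Emit:
servo_tool(
  rows="0.05 0 0 0 0 0;0 0 0 0 0 0;0 0 0 0 0 0",
)

```text
time_s: 15.4
tool_pos: [0.5535, -0.0829, 0.072]
tcp_rot: [-0.332, 1.57, -0.188]
force: [-0.9, -0.0, -1.1]
grip_width: 0.225
```

Emit:
servo_tool(
  rows="0.05 0 0 0 0 0;0.05 0 0 0 0 0;0 0 0 0 0 0;0 0 0 0 0 0",
)

```text
time_s: 15.73
tool_pos: [0.5531, -0.0828, 0.0683]
tcp_rot: [2.272, 1.571, 2.415]
force: [-0.2, -0.9, -0.8]
grip_width: 0.23
```

Emit:
servo_tool(
  rows="0.04 0 0 0 0 0;0 0 0 0 0 0;0 0 0 0 0 0",
)

```text
time_s: 15.98
tool_pos: [0.5533, -0.0829, 0.0679]
tcp_rot: [-0.387, 1.57, -0.244]
force: [-2.1, 0.1, 5.7]
grip_width: 0.227
```

Emit:
servo_tool(
  rows="0 0 0 0 0 0;0 0 0 0 0 0;0 0 0 0 0 0;0 0 0 0 0 0;0 0 0 0 0 0;0 0 0 0 0 0",
  claw=1,
)

```text
time_s: 16.48
tool_pos: [0.5532, -0.0828, 0.0671]
tcp_rot: [1.806, 1.571, 1.95]
force: [0.1, -0.9, -0.0]
grip_width: 0.998
```

Emit:
servo_tool(
  rows="-0.5 0 0 0 0 0;-0.9 0 0 0 0 0;-0.9 0 0 0 0 0;-0.9 0 0 0 0 0;-0.9 0 0 0 0 0;0 0 0 0 0 0;0 0 0 0 0 0",
)

```text
time_s: 17.07
tool_pos: [0.5539, -0.083, 0.1918]
tcp_rot: [-0.393, 1.567, -0.25]
force: [0.6, 0.3, -0.9]
grip_width: 1.002
```

```bash
python3 w.py w8
python3 - <<'E'
from h import *
from station import *
d=get_image("side")["image"][190:350,40:240,::-1]
cv2.imwrite("pics/side8.png",cv2.resize(d,None,fx=3.5,fy=3.5,interpolation=cv2.INTER_CUBIC))
E
```

```text
(no output)
```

View pics/w8.png

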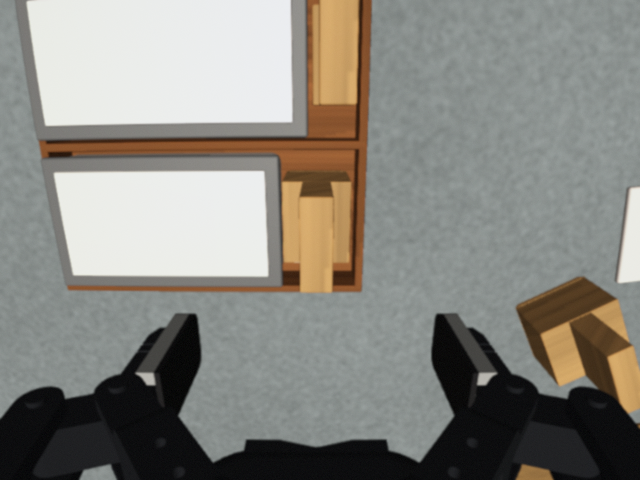

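View pics/side8.png

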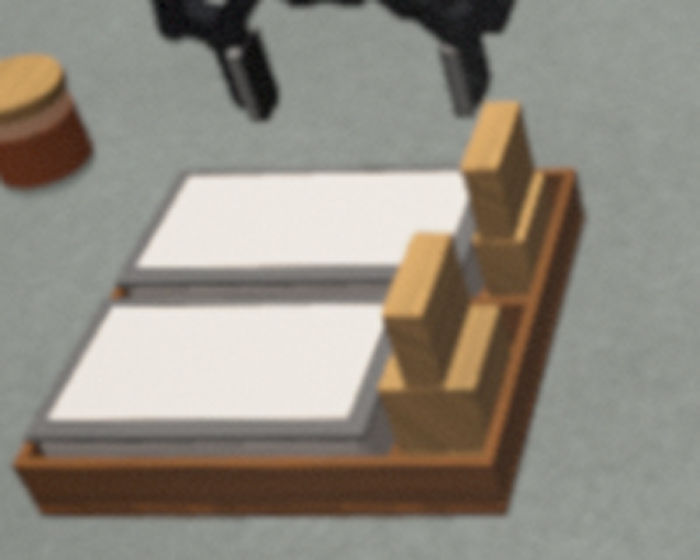

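The last pictures show both blocks upright on the bay floors. The middle block is at about (317, 230) in the wrist view, between the tub and the end wall, and the thin one is at about (335, 55). The gripper is clear of both.

```bash
python3 -c "
from station import *
print(sign_off())"
```

```text
the job is handed in; nothing more can be done
None
```

I put the 28 mm block in the 36 mm gap at the long tub and the 48 mm block in the 56 mm gap at the short tub. Both stand upright, rib up, and are released. The job was handed in at about 17 s; sign-off gave no verdict.

- **Seating:** I felt each block reach the floor, at 8 N for the thin one and 6 N for the middle one. The tool height there was about 8 mm above its height at the counter grasp, which matches the tray floor. The last wrist and side pictures show both blocks in their gaps, with the open gripper about 0.12 m above them.
- **Disagreements:** My first hand-picked tray corners differed by up to 12 mm between the top and side views. I relied on close wrist pictures instead. Those still read some widths about 3–5% short. I corrected each block by 1–2 mm sideways, by eye, before lowering it.

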